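# Park the milling jar at the top of its gutter

### The arm

A 7-joint arm with a two-finger parallel gripper is mounted at the origin on a cart in front of the work surface, level with it; the furniture and walls round the work are solid. World frame = base frame: x ahead of the robot, y to its left, z up, the work surface at z = 0. Lengths are in mm, angles in rad, forces in N, time in s.
With the tool pointing down it reaches from about 425 to 800 mm from the base axis. Payload 8.3 kg.
Tool frame: the origin (TCP) lies between the finger pads; the fingertips stand env.nose_length ahead of it and the grasp point (between the pads) lies 3 mm ahead of it (env.nose_length is the distance from the TCP to the fingertips, in mm); y points along the fingers, x is the direction in which the jaws open and shut, and the axes are right-handed (so a half turn about y gives the same grasp; the last joint's range is limited). The gripper opens to 85 mm and grips with 20 to 120 N. Pads are 22 mm wide; open, the fingers measure 114 mm over their backs; the gripper's body (76 mm by 85 mm) begins 54 mm behind the grasp point. The pads swing forward as they close: fully open they stand 13 mm farther back than shut.
Start: joints at [-1.409, 0.383, 0.016, 1.37, -0.006, 1.388, -0.046], TCP at [139.269, 609.269, 253.279] pointing down, gripper open.
Joint ranges: [-2.95, 2.95], [-0.25, 2.06], [-1.52, 1.56], [0.18, 2.33], [-1.44, 4.58], [0.02, 2.06], [-3.01, 3.01]. Speed limits (rad/s): [2.39, 2.39, 3.01, 3.01, 3.14, 3.14, 3.14].

### API

Orientations are given as a unit quaternion [w, x, y, z].
In Python, from workcell import monitor, snapshot, camera_info, job, env gives the robot as it stands.
- The arm moves only by the shell command python3 -m inch 'ROWS' [FORCE]. ROWS is JSON, a list of rows, each an object of numbers: "dx", "dy", "dz": the shift along the world's x, y, z in mm; "twist": the turn about the world's z in degrees; "hand": the finger opening in mm, from 0 to 85.4. In form: [{"dx": .., "dy": .., "dz": .., "twist": .., "hand": ..}, ...]. A call has 1 to 20 rows; each row is the pose to reach, as a shift and turn from the pose measured when the call began; what a row does not reach only later rows make up. A row lasts 1/10 s, in which the tool goes at most 50 mm and 8.59 degrees, less where a joint would pass 70% of its speed; a pose out of reach is approached as far as the arm can. A call with a gripper value outside its range is refused whole. The fingers move at their own pace and stop on an object; FORCE is the grip in N (left out, the last holds). Time passes only in rows, so rows that repeat a pose let the fingers close. It gives the time, the measured TCP pose, the force and the opening at its end, in the units of the state.
- monitor.observe(): the state, without advancing time (a new reading comes with each control period).
- snapshot(name): name is "side" or "top" or "wrist"; returns the picture (420x560x3 uint8, red, green, blue); there is no depth.
- camera_info(name): a dict with "camera_matrix" (3x3 intrinsics, pixels), "distortion" ([k1, k2, p1, p2, k3] as OpenCV has them; the pictures are not rectified), "rvec" (rotation vector, rad) and "tvec" (3), from world to camera coordinates, as OpenCV has them; the wrist camera has in their place "tool_from_camera" (4x4, takes a point from camera to tool coordinates, whose origin is the TCP and whose axes are the tool frame's). Camera axes: x right, y down, z forward; pixel columns grow to the right and rows downward; lengths in mm; the calibration is good to about 2 mm. A picture is of the moment at which its call begins: read the wrist's pose just before it. camera_info takes no time and is no camera call.
- job.job_done(): hands the job in, once; it reports no verdict.
The state is a dict: "clock": time; "q": joint angles; "qd": joint speeds; "effort": joint torques, N m; "ee_pos": TCP position; "tcp_rot": TCP orientation; "ft_force": force on the tool from outside, world axes, zero at the start; "torque": the same for the moment, N m; "grip_width": opening from 0.0 (shut) to 1.0 (fully open).
Only numpy, scipy, OpenCV 4.12 (cv2) and the standard library are available. Lean on these libraries where they do the work, as an engineer would, in place of code of your own. Each camera call takes 0.05 s, during which the arm holds its last target. There are 200 camera calls.

### The job

Push the round steel jar up the sloped gutter with your fingertips, over the crest, so that it lies at rest against the end stop and cannot roll back. Then push the keeper arm round by its peg until it lies fully across the gutter behind the jar. Nothing is to be gripped or lifted, and the things standing round the gutter stay where they are.

Things in the scene. Friction and masses are not known exactly. Their poses are not given: they have to be found in the camera images.
- gutter: Sloped aluminium gutter fixed on the worktop, 265 mm long, 84 wide, lane 78 wide inside. Origin on the worktop under its middle; x level along the lane, uphill; y to the left looking uphill (keeper's side, nearest the robot); z up. Offsets below are in this frame, mm. Side walls stand 12 above the floor; the low lip (x -130 to -125) reaches z 34. Let go on the long slope, the jar rolls back to the lip.
- crest (a point): Crest of the lane floor, mid-width: x +70, z 54 mm in the gutter's frame. The floor rises straight at 9 degrees to it from z 22 at x -130, then falls at 9 degrees to the end stop.
- seat (a point): Where the jar's centre lies when it rests against the end stop: x +103, z 71 mm in the gutter's frame. The upright stop's face is at x +125; floor there z 45, top of the stop about z 82.
- jar: Closed steel milling jar, a plain cylinder 44 mm in diameter and 70 mm long with a ribbed screw lid at one end, about 0.25 kg, lying across the lane on its side. Origin at its centre; y along its axis. At the start it rests against the low lip, its axis about 48 mm above the worktop.
- keeper (a joint): Angle of the keeper arm (rad): 0 = parallel to the gutter, pointing downhill, outside the wall; negative = swung outwards, away from the lane (to -0.6); 1.57 = fully across the lane, on its hard stop, 4 mm clear of the parked jar. Grows anticlockwise seen from above. Stiff hinge (0.04 N m), stays where left. Starts open (-0.5 to 0.05).
- keeper_peg (a point): Mid-height of the upright steel peg at the end of the keeper arm: 10 mm in diameter, standing clear of the arm from 76 to 105 mm above the worktop (this point: 90). The arm turns about an upright pivot at x +73, y +52 mm in the gutter's frame; the peg is 60 mm from it: at angle q it is at x 73 - 60 cos q, y 52 - 60 sin q. Arm bar 7 mm wide.
- small_bottle: Bystander: brown glass bottle with a screw cap, standing, 42 mm in diameter, 77 mm high. Origin at the centre of its underside.
- eraser_1: Bystander: eraser, 45 x 23 x 13 mm, lying beyond the gutter's low end. Origin at the centre of its underside.
- tape: Bystander: roll of tape lying flat, 60 mm in diameter, 18 mm high. Origin at the centre of its underside.
- knob_weight: Bystander: brass weight with a knob, standing, 23 mm in diameter, 41 mm high. Origin at the centre of its underside.
Not all that is in view belongs to the job. Leave any blue look-alike of the jar alone.

How it is judged (in metres and radians):
On the way:
1. the jar lies at rest against the end stop while the keeper arm is still open (x of jar in the frame of gutter between 0.097 and 0.109 m and z of jar in the frame of gutter between 0.064 and 0.078 m and y of jar in the frame of gutter between -0.008 and 0.008 m and angle between the y axis of jar and the y axis of gutter, either way round below 0.15 rad and linear speed of jar below 0.03 m/s and value of joint keeper below 0.6 rad), for 0.2 s.
At the end, for the whole second after the job is handed in: The jar lies at rest on the gutter's floor across the lane, its axis within 6 mm of where it touches the end stop and within 0.15 rad of square to the lane, its middle within 8 mm of the lane's middle, and the keeper arm is across the gutter (1.45 rad or more) (x of jar in the frame of gutter between 0.097 and 0.109 m and z of jar in the frame of gutter between 0.064 and 0.078 m and y of jar in the frame of gutter between -0.008 and 0.008 m and angle between the y axis of jar and the y axis of gutter, either way round below 0.15 rad and linear speed of jar below 0.03 m/s and value of joint keeper above 1.45 rad).
It fails at once if the jar is lifted off the gutter's floor (z of jar in the frame of gutter above 0.095 m or (x of jar in the frame of gutter below -0.05 m and z of jar in the frame of gutter above 0.073 m) or (x of jar in the frame of gutter below 0.01 m and z of jar in the frame of gutter above 0.083 m)).
It fails at once if the jar is pushed out of the gutter (z of jar in the frame of gutter below 0.035 m).
It fails at once if the bottle, eraser, tape roll or brass weight is moved more than 20 mm (distance of any of small_bottle, eraser_1, tape, knob_weight from where it was at the start of the episode above 0.02 m).
It also fails if it takes over 54 s, if anything falls off the work surface, if the arm or the gripper's body presses on something with over 40 N, if the wrist force passes 120 N, or if a joint passes its speed limit or range.

## Working session

There is one attempt and no reset: what is moved stays moved. The work goes in short steps, Python scripts to look and compute and a shell command to move; the robot and the scene stay as the last step left them, time stands still between calls to the robot, and variables do not carry over. Pictures are saved under pics/ and viewed, about 8 in all and at most 12, crops included, and the job is handed in when it is done.

```bash
mkdir -p pics; cat > h.py <<'E'
import numpy as np, cv2
from workcell import monitor, snapshot, camera_info, job, env
def take(cam,name):
    im=snapshot(cam); cv2.imwrite(f'pics/{name}.png',im[:,:,::-1]); return im
def ray(cam,px):
    c=camera_info(cam); K=np.array(c['camera_matrix'],float); d=np.array(c['distortion'],float)
    n=cv2.undistortPoints(np.array(px,float).reshape(-1,1,2),K,d).reshape(-1,2)
    v=np.c_[n,np.ones(len(n))]
    R=cv2.Rodrigues(np.array(c['rvec'],float))[0]; t=np.array(c['tvec'],float).ravel()
    return -R.T@t, v@R
def onplane(cam,px,z):
    o,v=ray(cam,px); z=np.broadcast_to(z,len(v)); return o+v*((z-o[2])/v[:,2])[:,None]
def proj(cam,P):
    c=camera_info(cam)
    return cv2.projectPoints(np.array(P,float).reshape(-1,1,3),np.array(c['rvec'],float),np.array(c['tvec'],float),np.array(c['camera_matrix'],float),np.array(c['distortion'],float))[0].reshape(-1,2)
E
python3 - <<'E'
from h import *
print(env.nose_length, monitor.observe())
a=take('top','top0');b=take('side','side0')
for c in('top','side'):
    o,v=ray(c,[[280,210]]);print(c,o,v)
E
```

```text
22.0 {'clock': 0.0, 'q': array([-1.40891317,  0.38421653,  0.0163713 ,  1.37118519, -0.00630153,
        1.38818952, -0.04648241]), 'qd': array([-7.31651161e-04, -3.22901800e-04, -9.79193622e-04,  3.83112423e-05,
       -1.07567451e-03, -1.38442295e-03,  8.37418380e-04]), 'effort': array([-4.11633778e-06, -6.27610230e+01,  8.44621584e-01, -3.71806455e+01,
        1.68222107e-02,  1.48038694e-02, -2.79933721e-05]), 'ee_pos': array([139.1676497 , 608.82749456, 252.27822533]), 'tcp_rot': array([-0.55246576,  0.55334279,  0.44025893, -0.44132234]), 'ft_force': array([0.18900945, 0.36286713, 0.07891703]), 'torque': array([-0.00869939,  0.04548824,  0.05381599]), 'grip_width': 0.9983635031083636}
top [ 361.3544818   205.3316346  1180.70759459] [[ 0.14252081  0.00651048 -0.98978937]]
side [ 475.79048128 -579.91784199  437.63790306] [[ 0.05934702  0.91436469 -0.40089424]]
```

View pics/top0.png

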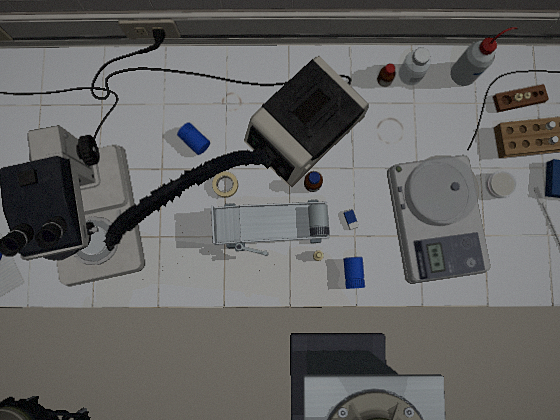

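View pics/side0.png

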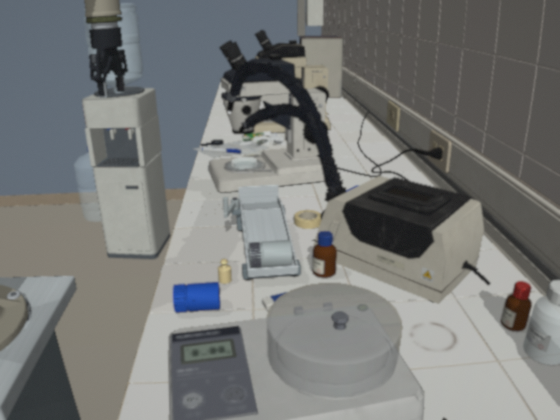

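Top view: the gutter spans (213..328, 205..242). The steel jar is at its right (low) end (318,218), and the keeper arm with its peg is at (235..268, 245..253). The bottle is at (313,180), tape at (224,184), eraser at (350,218) and weight at (318,255). Jar candidates are the steel cylinder at (318,218) and blue cylinders at (354,272) and (193,138). The steel one lies in the gutter against the lip, so it fits. I'll confirm in a crop.

```bash
python3 - <<'E'
from h import *
im=cv2.imread('pics/top0.png')
c=im[160:280,200:360]; cv2.imwrite('pics/c0.png',cv2.resize(c,None,fx=5,fy=5,interpolation=cv2.INTER_CUBIC))
for n,p,z in [('low',(328,222),34),('high',(213,224),82),('bottle',(313,180),77),('tape',(224,184),18),('weight',(318,255),41),('hosebase',(265,155),100)]:
    print(n,onplane('top',[p],z).round())
E
```

```text
low [[498. 103.  34.]]
high [[489. 360.  82.]]
bottle [[588. 139.  77.]]
tape [[591. 344.  18.]]
weight [[423. 127.  41.]]
hosebase [[639. 245. 100.]]
```

View pics/c0.png

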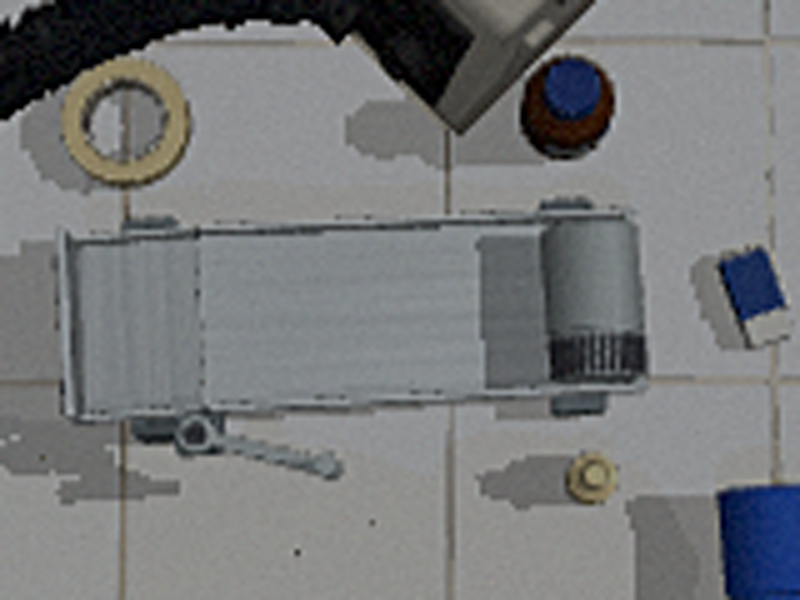

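The crop confirms it: a steel jar with a ribbed lid against the low lip. In crop pixels, the lip is (637..648, 212..385), the stop (60..68, 232..418) and the crest (198..205, 235..408). The pivot is at (197,433) and the peg at (325,463). The keeper is at about -0.25 rad.

```bash
cat >> h.py <<'E'
def G(P,o,a):  # gutter->world ; a = world direction of gutter x
    P=np.atleast_2d(P).astype(float); c,s=np.cos(a),np.sin(a)
    return np.c_[o[0]+c*P[:,0]-s*P[:,1], o[1]+s*P[:,0]+c*P[:,1], P[:,2]]
E
python3 - <<'E'
from h import *
from scipy.optimize import least_squares
# crop px : gutter point
obs=[((637,212),(-130,-42,36)),((648,387),(-130,42,36)),((60,230),(130,-42,82)),((68,420),(130,42,82)),((198,235),(70,-39,54)),((205,408),(70,39,54)),((197,433),(73,52,76))]
px=np.array([o[0] for o in obs])/5+[200-.4,160-.4]; P=np.array([o[1] for o in obs],float)
f=lambda v:(proj('top',G(P,v[:2],v[2]))-px).ravel()
r=least_squares(f,[495,232,1.6],loss='soft_l1'); print(r.x,f(r.x).reshape(-1,2).round(1))
o=r.x[:2];a=r.x[2]
k=lambda u:np.array([[u[0]/5+199.6,u[1]/5+159.6]])
peg=onplane('top',k((325,463)),105)[0];pv=G((73,52,0),o,a)[0]
c,s=np.cos(a),np.sin(a);d=(peg-pv)[:2];gx=c*d[0]+s*d[1];gy=-s*d[0]+c*d[1]
print('peg',peg,gx,gy,np.arctan2(-gy,-gx))
for n,g in [('jar',(-103,0,48)),('crest',(70,0,54)),('seat',(103,0,71)),('piv',(73,52,80)),('pegq1.57',(73,-8,90))]: print(n,G(g,o,a)[0].round(1))
from scipy.spatial.transform import Rotation as R
q=monitor.observe()['tcp_rot'];print(R.from_quat(np.roll(q,-1)).as_matrix().round(2))
E
```

```text
[496.28184578 232.4589354    1.6305473 ] [[-0.2 -0.7]
 [ 0.4  0.7]
 [-0.6 -0.3]
 [-0.5 -0.3]
 [ 0.1  0.3]
 [ 0.5  0. ]
 [ 0.2  0.2]]
peg [425.48560457 245.43295524 105.        ] -55.82150557734685 17.895152127147433 -0.31022725667968953
jar [502.4 129.6  48. ]
crest [492.1 302.3  54. ]
seat [490.1 335.3  71. ]
piv [440.  302.2  80. ]
pegq1.57 [499.9 305.8  90. ]
[[ 0.22 -0.   -0.97]
 [ 0.97 -0.    0.22]
 [-0.   -1.   -0.  ]]
```

```bash
python3 - <<'E'
from h import *
im=cv2.imread('pics/side0.png')
for p in [(255,156),(235,160),(215,168),(190,180),(160,195),(130,220),(300,170)]:
    for z in range(50,500,50):
        X=onplane('top',[p],z)[0]; u=proj('side',X)[0]
        i=u.round().astype(int); g=im[i[1],i[0]].mean() if 0<=i[0]<560 and 0<=i[1]<420 else -1
        print(p,z,X[:2].round(),u.round(),round(g), '*' if 0<=g<45 else '')
o=(496.3,232.5);a=1.6305
print(G([(-150,0,0),(-141,0,0),(-60,0,0),(70,0,0)],o,a).round(1))
print(onplane('side',[(430,330)],0), onplane('top',[(390,170),(290,185),(350,335)],100).round())
E
```

```text
(255, 156) 50 [650. 270.] [340. 215.] 134 
(255, 156) 100 [637. 267.] [335. 192.] 37 *
(255, 156) 150 [624. 264.] [329. 168.] 35 *
(255, 156) 200 [612. 261.] [323. 143.] 32 *
(255, 156) 250 [599. 259.] [317. 116.] 34 *
(255, 156) 300 [586. 256.] [311.  89.] 152 
(255, 156) 350 [573. 253.] [304.  60.] 148 
(255, 156) 400 [561. 250.] [296.  30.] 107 
(255, 156) 450 [548. 247.] [289.  -1.] -1 
(235, 160) 50 [641. 316.] [332. 206.] 137 
(235, 160) 100 [628. 311.] [327. 184.] 41 *
(235, 160) 150 [616. 306.] [322. 161.] 37 *
(235, 160) 200 [604. 301.] [316. 137.] 33 *
(235, 160) 250 [591. 296.] [310. 112.] 38 *
(235, 160) 300 [579. 292.] [304.  86.] 110 
(235, 160) 350 [567. 287.] [298.  58.] 133 
(235, 160) 400 [554. 282.] [291.  29.] 110 
(235, 160) 450 [542. 277.] [284.  -1.] -1 
(215, 168) 50 [622. 362.] [319. 198.] 176 
(215, 168) 100 [611. 355.] [315. 177.] 170 
(215, 168) 150 [599. 348.] [310. 155.] 161 
(215, 168) 200 [587. 341.] [305. 132.] 36 *
(215, 168) 250 [576. 334.] [300. 108.] 31 *
(215, 168) 300 [564. 327.] [294.  83.] 32 *
(215, 168) 350 [553. 320.] [288.  56.] 40 *
(215,
[... 1137 characters left out ...]
 220) 350 [465. 461.] [241.  51.] 95 
(130, 220) 400 [459. 445.] [237.  27.] 109 
(130, 220) 450 [452. 430.] [233.   1.] 110 
(300, 170) 50 [617. 167.] [332. 239.] 82 
(300, 170) 100 [605. 168.] [327. 213.] 135 
(300, 170) 150 [594. 170.] [321. 186.] 182 
(300, 170) 200 [583. 172.] [314. 158.] 160 
(300, 170) 250 [571. 174.] [308. 128.] 29 *
(300, 170) 300 [560. 175.] [301.  97.] 31 *
(300, 170) 350 [549. 177.] [294.  65.] 99 
(300, 170) 400 [538. 179.] [286.  32.] 110 
(300, 170) 450 [526. 180.] [278.  -2.] -1 
[[505.3  82.8   0. ]
 [504.7  91.8   0. ]
 [499.9 172.6   0. ]
 [492.1 302.4   0. ]]
[[728.77267081 -38.71482256   0.        ]] [[605. -29. 100.]
 [572. 191. 100.]
 [252.  66. 100.]]
```

```bash
python3 -m inch '[{"dx":20,"dy":-40},{"dx":50,"dy":-80},{"dx":80,"dy":-120},{"dx":110,"dy":-160},{"dx":140,"dy":-200},{"dx":170,"dy":-240},{"dx":190,"dy":-275},{"dx":190,"dy":-275}]'
```

```text
invalid input
```

```bash
python3 -m inch '[{"dx":20,"dy":-40,"dz":0,"twist":0,"hand":85},{"dx":50,"dy":-80,"dz":0,"twist":0,"hand":85},{"dx":80,"dy":-120,"dz":0,"twist":0,"hand":60},{"dx":110,"dy":-160,"dz":0,"twist":0,"hand":40},{"dx":140,"dy":-200,"dz":0,"twist":0,"hand":30},{"dx":170,"dy":-240,"dz":0,"twist":0,"hand":30},{"dx":190,"dy":-275,"dz":0,"twist":0,"hand":30},{"dx":190,"dy":-275,"dz":0,"twist":0,"hand":30}]'; python3 -c "
from h import *
print(camera_info('wrist')['tool_from_camera'],monitor.observe()['q'])"
```

```text
clock: 0.9
ee_pos: [332.9, 328.3, 252.5]
tcp_rot: [-0.554, 0.556, 0.438, -0.439]
ft_force: [-0.9, 1.4, 1.0]
grip_width: 0.356
[[ 9.99998123e-01 -2.55790693e-04  1.92047544e-03  1.27043380e+00]
 [-1.91842116e-03 -2.69261766e-01  9.63065118e-01 -1.20500999e+02]
 [ 2.70767514e-04 -9.63066995e-01 -2.69261751e-01  6.71155195e+01]
 [ 0.00000000e+00  0.00000000e+00  0.00000000e+00  1.00000000e+00]] [-1.05365719  0.03907548  0.21238859  1.7898515  -0.00617388  1.31540313
  0.49646588]
```

```bash
python3 -m inch '[{"dx":0,"dy":-30,"dz":0,"twist":8,"hand":30},{"dx":10,"dy":-60,"dz":0,"twist":16,"hand":30},{"dx":20,"dy":-90,"dz":0,"twist":24,"hand":30},{"dx":35,"dy":-120,"dz":0,"twist":32,"hand":30},{"dx":55,"dy":-150,"dz":0,"twist":40,"hand":30},{"dx":75,"dy":-180,"dz":0,"twist":48,"hand":30},{"dx":95,"dy":-210,"dz":-20,"twist":56,"hand":30},{"dx":115,"dy":-235,"dz":-40,"twist":64,"hand":30},{"dx":130,"dy":-245,"dz":-60,"twist":72,"hand":30},{"dx":145,"dy":-245,"dz":-80,"twist":80,"hand":30},{"dx":160,"dy":-245,"dz":-100,"twist":88,"hand":30},{"dx":172,"dy":-245,"dz":-120,"twist":96,"hand":30},{"dx":172,"dy":-245,"dz":-130,"twist":104,"hand":30},{"dx":172,"dy":-245,"dz":-130,"twist":106,"hand":30},{"dx":172,"dy":-245,"dz":-130,"twist":106,"hand":30}]'; python3 - <<'E'
from h import *
from scipy.spatial.transform import Rotation as R
s=monitor.observe();print(s['q'].round(2));x=R.from_quat(np.roll(s['tcp_rot'],-1)).as_matrix()[:,0];print(np.degrees(np.arctan2(x[1],x[0])))
a=take('side','side1');b=take('wrist','wr1')
c=np.hstack([cv2.resize(a[150:360,160:400],None,fx=2.5,fy=2.5)])
cv2.imwrite('pics/c1.png',c[:,:,::-1])
E
```

```text
clock: 2.4
ee_pos: [504.5, 83.5, 121.7]
tcp_rot: [0.016, -0.016, 0.708, -0.706]
ft_force: [0.3, -1.4, -0.4]
grip_width: 0.352
[-0.4   0.25  0.2   1.86 -0.06  1.04  3.01]
-177.4024896177125
```

View pics/c1.png

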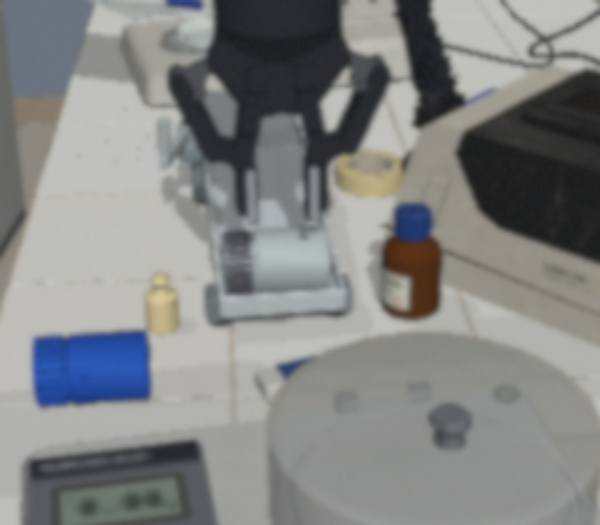

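View pics/wr1.png

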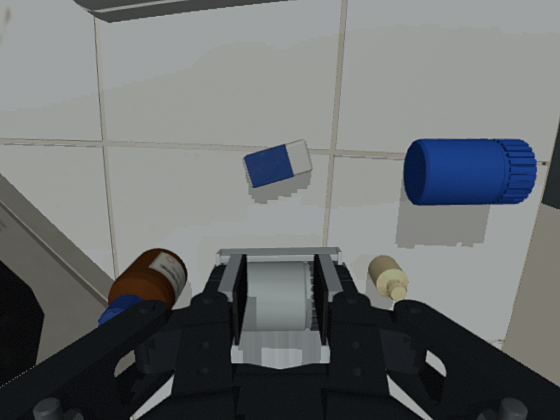

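The view shows the hand over the gutter's low end: tips at crop (250,222) and (313,220), jar against the lip, bystanders untouched. The last joint reached its 3.01 limit, so I'll lift and turn half a turn back, which gives the same jaw axis.

```bash
python3 - <<'E'
from h import *
o,v=ray('side',[[260,238.8],[285.2,238.1]])
for y in(72,83.5,95): print(o+v*((y-o[1])/v[:,1])[:,None])
E
python3 -m inch '[{"dx":0,"dy":0,"dz":20,"twist":-6,"hand":30},{"dx":0,"dy":0,"dz":40,"twist":-14,"hand":30},{"dx":0,"dy":0,"dz":60,"twist":-22,"hand":30},{"dx":0,"dy":0,"dz":60,"twist":-30,"hand":30},{"dx":0,"dy":0,"dz":60,"twist":-38,"hand":30},{"dx":0,"dy":0,"dz":60,"twist":-46,"hand":30},{"dx":0,"dy":0,"dz":60,"twist":-54,"hand":30},{"dx":0,"dy":0,"dz":60,"twist":-62,"hand":30},{"dx":0,"dy":0,"dz":60,"twist":-70,"hand":30},{"dx":0,"dy":0,"dz":60,"twist":-78,"hand":30},{"dx":0,"dy":0,"dz":60,"twist":-86,"hand":30},{"dx":0,"dy":0,"dz":60,"twist":-94,"hand":30},{"dx":0,"dy":0,"dz":60,"twist":-102,"hand":30},{"dx":0,"dy":0,"dz":60,"twist":-110,"hand":30}]'
```

```text
[[486.98259993  72.         105.03197841]
 [525.59866252  72.         104.50738772]]
[[487.18003181  83.5         99.16472354]
 [526.47729177  83.5         98.63087893]]
[[487.37746369  95.          93.29746867]
 [527.35592102  95.          92.75437015]]
clock: 3.9
ee_pos: [505.0, 83.5, 182.9]
tcp_rot: [-0.571, 0.573, 0.416, -0.416]
ft_force: [0.7, -0.4, -0.1]
grip_width: 0.355
```

```bash
python3 -m inch '[{"dx":0,"dy":0,"dz":0,"twist":-8,"hand":30},{"dx":0,"dy":0,"dz":0,"twist":-16,"hand":30},{"dx":0,"dy":0,"dz":-10,"twist":-24,"hand":30},{"dx":0,"dy":0,"dz":-20,"twist":-32,"hand":30},{"dx":0,"dy":0,"dz":-30,"twist":-40,"hand":30},{"dx":0,"dy":0,"dz":-40,"twist":-48,"hand":30},{"dx":0,"dy":0,"dz":-55,"twist":-56,"hand":30},{"dx":0,"dy":0,"dz":-70,"twist":-64,"hand":30},{"dx":0,"dy":0,"dz":-85,"twist":-69,"hand":30},{"dx":0,"dy":-3,"dz":-100,"twist":-69,"hand":30},{"dx":0,"dy":-3,"dz":-110,"twist":-69,"hand":30},{"dx":0,"dy":-3,"dz":-115,"twist":-69,"hand":30},{"dx":0,"dy":-3,"dz":-115,"twist":-69,"hand":30}]';python3 - <<'E'
from h import *
from scipy.spatial.transform import Rotation as R
s=monitor.observe();print(s['q'].round(2));x=R.from_quat(np.roll(s['tcp_rot'],-1)).as_matrix()[:,0];print(np.degrees(np.arctan2(x[1],x[0])))
a=take('side','side2');t=take('top','top2');b=take('wrist','wr2')
c=np.hstack([cv2.resize(a[180:300,200:340],(560,480)),cv2.resize(t[195:255,290:350],(240,240)).repeat(1,0) if 0 else cv2.resize(b[:,:],(240,480))])
c=cv2.resize(a[190:300,200:340],(700,550),interpolation=cv2.INTER_CUBIC)
cv2.imwrite('pics/c2.png',c[:,:,::-1])
E
```

```text
clock: 5.2
ee_pos: [504.9, 80.7, 67.7]
tcp_rot: [-0.706, 0.708, 0.019, -0.02]
ft_force: [0.5, -0.6, 1.0]
grip_width: 0.352
[-0.68  0.35  0.54  1.92 -0.22  0.93  0.03]
3.1453050570725707
```

View pics/c2.png

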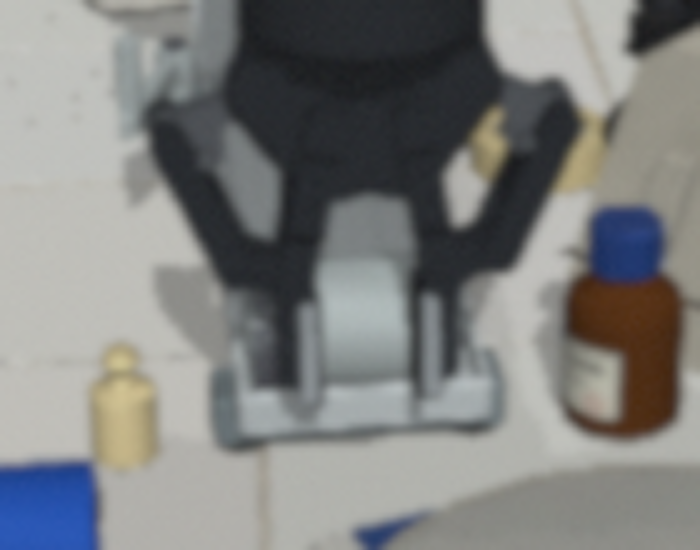

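The fingers stand behind the jar, outside the lip. Tips are at crop (308,405) and (430,397), and the lip spans columns 215..500.

```bash
python3 - <<'E'
from h import *
o,v=ray('side',[[261.6,271],[286,269.4]])
for y in(70,81): print((o+v*((y-o[1])/v[:,1])[:,None]).round(1))
# lip outer corners top: crop (225,395?) (495,378)
o_=(496.3,232.5)
print(proj('side',G([(-130,42,34),(-130,-42,34),(-130,0,34)],o_,1.6305))*5-[1000,950])
E
```

```text
[[487.9  70.   49.1]
 [526.4  70.   50.1]]
[[488.1  81.   42.5]
 [527.3  81.   43.6]]
[[227.71787584 400.54815796]
 [480.50201012 382.08436836]
 [354.74348189 391.38975847]]
```

```bash
python3 -m inch '[{"dx":-2,"dy":0,"dz":-4,"twist":0.3,"hand":30},{"dx":-2,"dy":0,"dz":-7,"twist":0.3,"hand":30},{"dx":-2,"dy":5,"dz":-7,"twist":0.3,"hand":30},{"dx":-2,"dy":10,"dz":-7,"twist":0.3,"hand":30},{"dx":-3,"dy":14,"dz":-7,"twist":0.3,"hand":30},{"dx":-3,"dy":18,"dz":-7,"twist":0.3,"hand":30},{"dx":-3,"dy":22,"dz":-6.5,"twist":0.3,"hand":30},{"dx":-3.5,"dy":26,"dz":-6,"twist":0.3,"hand":30},{"dx":-4,"dy":30,"dz":-5,"twist":0.3,"hand":30},{"dx":-4,"dy":34,"dz":-4.5,"twist":0.3,"hand":30},{"dx":-4.5,"dy":38,"dz":-4,"twist":0.3,"hand":30},{"dx":-4.5,"dy":42,"dz":-3,"twist":0.3,"hand":30}]';python3 - <<'E'
from h import *
a=take('side','side3');b=take('wrist','wr3')
c=np.hstack([cv2.resize(a[180:290,200:300],(500,550)),cv2.resize(b[:,130:430],(300,420))[:,:].repeat(1,0) if 0 else cv2.resize(b[:,130:430],(300,550))])
cv2.imwrite('pics/c3.png',c[:,:,::-1])
E
```

```text
clock: 6.55
ee_pos: [500.9, 123.0, 65.6]
tcp_rot: [-0.706, 0.707, 0.021, -0.021]
ft_force: [0.5, -3.1, 1.9]
grip_width: 0.35
```

View pics/c3.png

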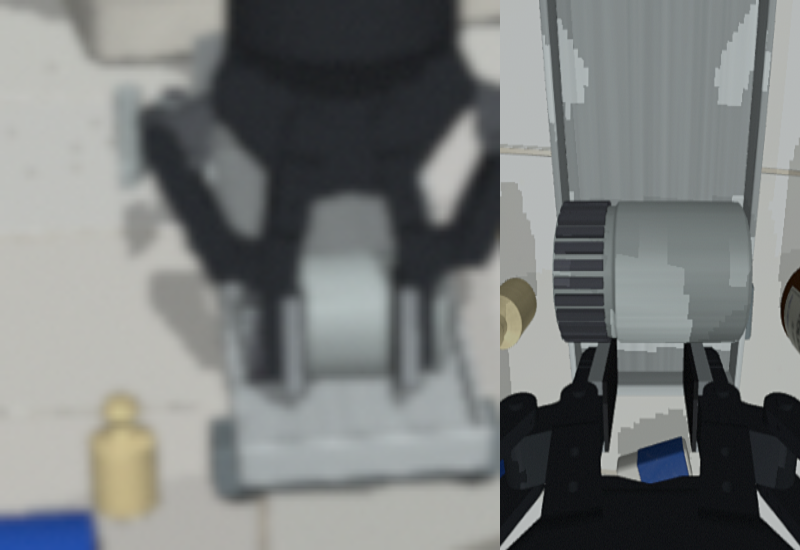

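The jar has left the lip, both fingertips press its back and it lies square. Contact force is about 3 N. I'll carry on.

```bash
python3 -m inch '[{"dx":-0.2,"dy":4,"dz":0.5,"twist":0,"hand":30},{"dx":-0.5,"dy":10,"dz":1.5,"twist":0,"hand":30},{"dx":-1,"dy":16,"dz":2.5,"twist":0,"hand":30},{"dx":-1.3,"dy":22,"dz":3.5,"twist":0,"hand":30},{"dx":-1.7,"dy":28,"dz":4.5,"twist":0,"hand":30},{"dx":-2,"dy":34,"dz":5.4,"twist":0,"hand":30},{"dx":-2.4,"dy":40,"dz":6.3,"twist":0,"hand":30},{"dx":-2.8,"dy":46,"dz":7.3,"twist":0,"hand":30},{"dx":-3.1,"dy":52,"dz":8.2,"twist":0,"hand":30},{"dx":-3.5,"dy":58,"dz":9.2,"twist":0,"hand":30},{"dx":-3.8,"dy":64,"dz":10.1,"twist":0,"hand":30},{"dx":-4.2,"dy":70,"dz":11,"twist":0,"hand":30},{"dx":-4.5,"dy":76,"dz":12,"twist":0,"hand":30},{"dx":-4.9,"dy":82,"dz":13,"twist":0,"hand":30},{"dx":-5.2,"dy":87,"dz":13.8,"twist":0,"hand":30},{"dx":-5.5,"dy":92,"dz":14.5,"twist":0,"hand":30},{"dx":-5.8,"dy":96,"dz":15.2,"twist":0,"hand":30},{"dx":-6,"dy":99,"dz":15.7,"twist":0,"hand":30},{"dx":-6,"dy":100,"dz":15.8,"twist":0,"hand":30},{"dx":-6,"dy":100,"dz":15.8,"twist":0,"hand":30}]'; python3 -c "
from h import *
take('wrist','wr4')"
```

```text
clock: 8.65
ee_pos: [494.7, 224.4, 81.3]
tcp_rot: [-0.707, 0.707, 0.021, -0.022]
ft_force: [0.6, -1.5, 0.3]
grip_width: 0.353
```

View pics/wr4.png

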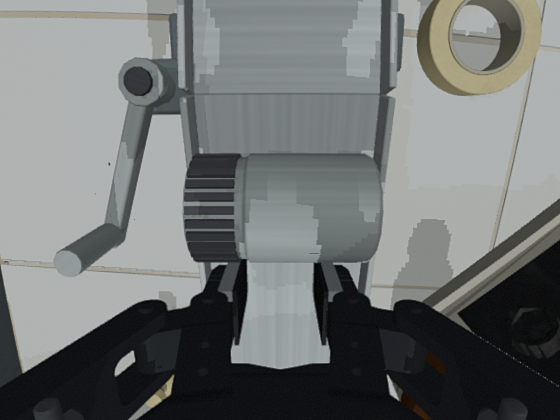

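The jar is square, just short of the crest (line at row 94). The peg is at (70,262) and the pivot at (140,82).

```bash
python3 -m inch '[{"dx":-0.2,"dy":4,"dz":0.6,"twist":0,"hand":30},{"dx":-0.5,"dy":9,"dz":1.4,"twist":0,"hand":30},{"dx":-0.8,"dy":14,"dz":2.2,"twist":0,"hand":30},{"dx":-1.1,"dy":19,"dz":3,"twist":0,"hand":30},{"dx":-1.4,"dy":24,"dz":3.8,"twist":0,"hand":30},{"dx":-1.7,"dy":29,"dz":4.6,"twist":0,"hand":30},{"dx":-2,"dy":34,"dz":5.4,"twist":0,"hand":30},{"dx":-2.2,"dy":38,"dz":6,"twist":0,"hand":30},{"dx":-2.4,"dy":42,"dz":6.4,"twist":0,"hand":30},{"dx":-2.6,"dy":45,"dz":6.5,"twist":0,"hand":30},{"dx":-2.8,"dy":48,"dz":6.5,"twist":0,"hand":30},{"dx":-3,"dy":51,"dz":6.5,"twist":0,"hand":30},{"dx":-3.2,"dy":54,"dz":6.5,"twist":0,"hand":30},{"dx":-3.4,"dy":57,"dz":6.5,"twist":0,"hand":30},{"dx":-3.5,"dy":60,"dz":6.5,"twist":0,"hand":30},{"dx":-3.5,"dy":60,"dz":6.5,"twist":0,"hand":30},{"dx":-3.5,"dy":60,"dz":6.5,"twist":0,"hand":30},{"dx":-3.5,"dy":60,"dz":6.5,"twist":0,"hand":30},{"dx":-3.5,"dy":60,"dz":6.5,"twist":0,"hand":30}]'; python3 -c "
from h import *
take('wrist','wr5')"
```

```text
clock: 10.6
ee_pos: [491.3, 284.1, 87.8]
tcp_rot: [-0.707, 0.707, 0.021, -0.022]
ft_force: [0.1, -0.1, -0.3]
grip_width: 0.346
```

View pics/wr5.png

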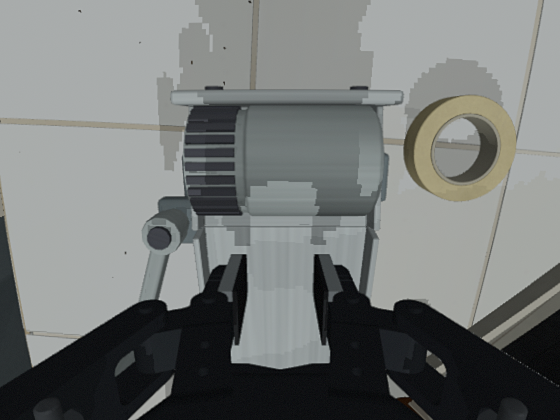

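The jar rests against the stop (face at row 105), past the crest (row 227), square, with no force on the fingers. Next I'll refine the peg position from the wrist pictures.

```bash
python3 - <<'E'
from h import *
from scipy.spatial.transform import Rotation as R
c=camera_info('wrist');K=np.array(c['camera_matrix'],float);d=np.array(c['distortion'],float);T=np.array(c['tool_from_camera'])
Rt=R.from_quat([0.707,0.021,-0.022,-0.707]).as_matrix()
def wr(px,pos,z):
    n=cv2.undistortPoints(np.array([[px]],float),K,d)[0,0]; v=Rt@T[:3,:3]@np.r_[n,1]; o=Rt@T[:3,3]+pos
    return o+v*(z-o[2])/v[2]
p4=[494.7,224.4,81.3];p5=[491.3,284.1,87.8]
peg=wr((69,263),p4,105)
print('peg',peg)
for z in(70,80,90): print(z,wr((140,82),p4,z)[:2],wr((160,237),p5,z)[:2])
for s in[(192,94),(384,94)]: print('crest',wr(s,p4,54)[:2])
for s in[(200,228),(370,228)]: print('crest5',wr(s,p5,54)[:2])
pv=np.array([440,302.2]); d_=peg[:2]-pv; print(np.linalg.norm(d_))
a=1.6305; q=np.arctan2(d_[1],d_[0])-(a+np.pi); q=(q+np.pi)%(2*np.pi)-np.pi; print('q',q)
# pusher waypoints: pusher centre 16+2 behind the peg along tangent; jaw axis along the arm
for qq in np.linspace(q,1.6,12):
    rad=np.array([np.cos(a+np.pi+qq),np.sin(a+np.pi+qq)]); tan=np.array([-rad[1],rad[0]])
    print(round(qq,2),(pv+60*rad-tan*16).round(1),'jaw',round(np.degrees(a+qq)-180,1))
print(monitor.observe()['q'].round(2))
E
```

```text
peg [427.96965253 245.96350356 105.        ]
70 [439.4210015  303.74857115] [439.59431186 300.62422971]
80 [443.40708509 302.96056518] [443.13468263 304.41583079]
90 [447.39316867 302.1725592 ] [446.67505339 308.20743188]
crest [454.83423655 301.24085576]
crest [534.49963237 306.19031553]
crest5 [453.43679709 300.37524523]
crest5 [534.61608616 305.34333403]
57.508893158457475
q -0.2704513372396802
-0.27 [411.8 246.9] jaw -102.1
-0.1 [421.6 242.9] jaw -92.3
0.07 [431.9 240.6] jaw -82.6
0.24 [442.4 240.1] jaw -72.8
0.41 [452.9 241.5] jaw -63.1
0.58 [463.  244.5] jaw -53.4
0.75 [472.4 249.2] jaw -43.6
0.92 [480.9 255.5] jaw -33.9
1.09 [488.2 263.1] jaw -24.1
1.26 [494.1 271.8] jaw -14.4
1.43 [498.5 281.4] jaw -4.6
1.6 [501.2 291.6] jaw 5.1
[-0.95  0.43  0.47  1.75 -0.22  1.01 -0.34]
```

```bash
python3 -m inch '[{"dx":0,"dy":-3,"dz":25,"twist":0,"hand":30},{"dx":0,"dy":-5,"dz":60,"twist":0,"hand":20},{"dx":-5,"dy":-10,"dz":80,"twist":-8,"hand":6},{"dx":-15,"dy":-15,"dz":80,"twist":-16,"hand":6},{"dx":-25,"dy":-20,"dz":80,"twist":-24,"hand":6},{"dx":-35,"dy":-25,"dz":80,"twist":-32,"hand":6},{"dx":-50,"dy":-30,"dz":80,"twist":-40,"hand":6},{"dx":-65,"dy":-33,"dz":80,"twist":-48,"hand":6},{"dx":-80,"dy":-33,"dz":80,"twist":-56,"hand":6},{"dx":-88,"dy":-33,"dz":80,"twist":-64,"hand":6},{"dx":-88,"dy":-33,"dz":80,"twist":-72,"hand":6},{"dx":-88,"dy":-33,"dz":80,"twist":-80,"hand":6},{"dx":-88,"dy":-33,"dz":80,"twist":-88,"hand":6},{"dx":-88,"dy":-33,"dz":80,"twist":-96,"hand":6},{"dx":-88,"dy":-33,"dz":60,"twist":-104,"hand":6},{"dx":-88,"dy":-33,"dz":40,"twist":-106,"hand":6},{"dx":-88,"dy":-33,"dz":22,"twist":-106,"hand":6},{"dx":-88,"dy":-33,"dz":22,"twist":-106,"hand":6}]'; python3 - <<'E'
from h import *
print(monitor.observe()['q'].round(2))
a=take('side','side6');b=take('wrist','wr6')
c=np.hstack([cv2.resize(a[130:280,190:310],(440,550)),cv2.resize(b[200:,140:420],(350,275)).repeat(2,0)])
cv2.imwrite('pics/c6.png',c[:,:,::-1])
E
```

```text
clock: 12.45
ee_pos: [402.0, 250.2, 108.0]
tcp_rot: [0.441, -0.444, 0.552, -0.551]
ft_force: [0.0, 0.1, -0.0]
grip_width: 0.069
[-1.25  0.23  0.71  1.98 -0.18  1.   -2.25]
```

View pics/c6.png

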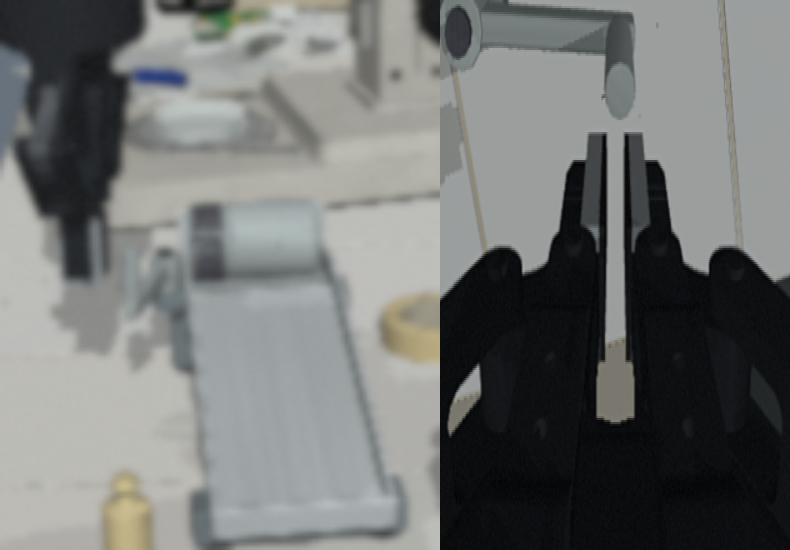

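The gap between the fingers is centred on the peg, the tips are at the peg's mid-height, and the jar is still seated. Next, the arc offsets.

```bash
python3 - <<'E'
from h import *
pv=np.array([442.5,303]);a=1.6305;s=np.array([402,250.2])
for qq in np.r_[np.linspace(-.31,1.57,20),1.62]:
    rad=np.array([np.cos(a+np.pi+qq),np.sin(a+np.pi+qq)]); tan=np.array([-rad[1],rad[0]])
    print(round(qq,2),(pv+60*rad-tan*15.5-s).round(1),'tw',round(np.degrees(qq+.31),1))
E
```

```text
-0.31 [10.6 -1.5] tw 0.0
-0.21 [16.1 -4.2] tw 5.7
-0.11 [21.9 -6.3] tw 11.3
-0.01 [27.8 -7.9] tw 17.0
0.09 [33.9 -8.8] tw 22.7
0.18 [40.  -9.2] tw 28.3
0.28 [46.1 -8.9] tw 34.0
0.38 [52.2 -8.1] tw 39.7
0.48 [58.1 -6.6] tw 45.4
0.58 [63.9 -4.6] tw 51.0
0.68 [69.5 -2. ] tw 56.7
0.78 [74.7  1.1] tw 62.4
0.88 [79.7  4.8] tw 68.0
0.98 [84.2  8.9] tw 73.7
1.08 [88.3 13.4] tw 79.4
1.17 [92.  18.3] tw 85.0
1.27 [95.2 23.6] tw 90.7
1.37 [97.8 29.1] tw 96.4
1.47 [99.8 34.9] tw 102.0
1.57 [101.3  40.9] tw 107.7
1.62 [101.8  43.9] tw 110.6
```

```bash
python3 -m inch '[{"dx":5,"dy":-1,"dz":0,"twist":0,"hand":6},{"dx":10.5,"dy":-1.5,"dz":0,"twist":0,"hand":6},{"dx":16,"dy":-4,"dz":0,"twist":5.7,"hand":6},{"dx":22,"dy":-6.3,"dz":0,"twist":11.3,"hand":6},{"dx":28,"dy":-8,"dz":0,"twist":17,"hand":6},{"dx":34,"dy":-8.8,"dz":0,"twist":22.7,"hand":6},{"dx":40,"dy":-9.2,"dz":0,"twist":28.3,"hand":6},{"dx":46,"dy":-9,"dz":0,"twist":34,"hand":6},{"dx":52,"dy":-8,"dz":0,"twist":39.7,"hand":6},{"dx":58,"dy":-6.6,"dz":0,"twist":45.4,"hand":6},{"dx":64,"dy":-4.6,"dz":0,"twist":51,"hand":6},{"dx":69.5,"dy":-2,"dz":0,"twist":56.7,"hand":6},{"dx":69.5,"dy":-2,"dz":0,"twist":56.7,"hand":6}]'; python3 -c "
from h import *
b=take('wrist','wr7');cv2.imwrite('pics/c7.png',b[:,:,::-1])"
```

```text
clock: 13.85
ee_pos: [473.9, 249.4, 110.7]
tcp_rot: [0.652, -0.651, 0.275, -0.275]
ft_force: [1.0, -0.8, 0.3]
grip_width: 0.065
```

View pics/c7.png

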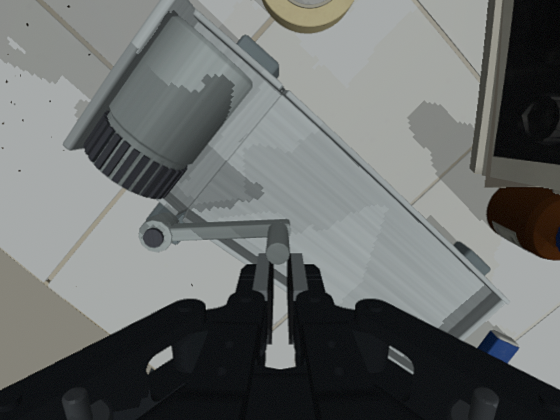

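The arm is nearly halfway (about 0.65 rad). The peg at (278,245) sits in the notch and the jar is still seated.

```bash
python3 -m inch '[{"dx":3,"dy":2,"dz":-1,"twist":5,"hand":6},{"dx":8,"dy":5.6,"dz":-2,"twist":11,"hand":6},{"dx":12.3,"dy":9.7,"dz":-2,"twist":17,"hand":6},{"dx":16.4,"dy":14.2,"dz":-2,"twist":22.5,"hand":6},{"dx":20,"dy":19,"dz":-2,"twist":28,"hand":6},{"dx":23.3,"dy":24.4,"dz":-2,"twist":34,"hand":6},{"dx":26,"dy":30,"dz":-2,"twist":40,"hand":6},{"dx":28,"dy":35.7,"dz":-2,"twist":45.5,"hand":6},{"dx":29,"dy":39,"dz":-2,"twist":49,"hand":6},{"dx":29.3,"dy":41.7,"dz":-2,"twist":51,"hand":6},{"dx":29.3,"dy":41.7,"dz":-2,"twist":51,"hand":6}]'; python3 -c "
from h import *
b=take('wrist','wr8');cv2.imwrite('pics/c8.png',b[:,:,::-1])"
```

```text
clock: 15.0
ee_pos: [503.3, 290.4, 108.8]
tcp_rot: [0.707, -0.706, -0.031, 0.03]
ft_force: [-0.8, -1.0, 0.3]
grip_width: 0.073
```

View pics/c8.png

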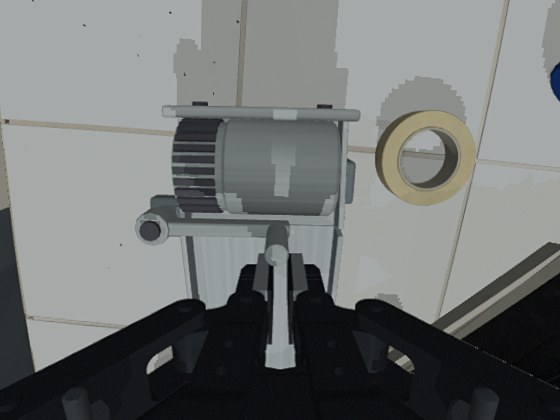

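The arm is nearly across, with the bar parallel to the jar and a small gap between them. I'll press on gently until I feel the hard stop.

```bash
python3 -m inch '[{"dx":0,"dy":1.5,"dz":0,"twist":0,"hand":6},{"dx":0,"dy":3,"dz":0,"twist":0,"hand":6},{"dx":0,"dy":4,"dz":0,"twist":0,"hand":6},{"dx":0,"dy":4,"dz":0,"twist":0,"hand":6}]'
```

```text
clock: 15.45
ee_pos: [503.4, 291.3, 108.5]
tcp_rot: [-0.705, 0.708, 0.029, -0.029]
ft_force: [-2.4, -8.1, 4.0]
grip_width: 0.071
```

The force rose from 1 to 8 N after less than 1 mm, so it is on the hard stop. I'll back off, raise and look.

```bash
python3 -m inch '[{"dx":0,"dy":-5,"dz":0,"twist":0,"hand":6},{"dx":0,"dy":-15,"dz":0,"twist":0,"hand":6},{"dx":0,"dy":-30,"dz":10,"twist":0,"hand":6},{"dx":0,"dy":-45,"dz":30,"twist":0,"hand":6},{"dx":0,"dy":-45,"dz":40,"twist":0,"hand":6},{"dx":0,"dy":-45,"dz":40,"twist":0,"hand":6}]'; python3 - <<'E'
from h import *
b=take('wrist','wr9');t=take('top','top9');np.save('t9.npy',t)
from scipy.spatial.transform import Rotation as R
s=monitor.observe();print(s['ee_pos'],s['tcp_rot'])
c=np.vstack([b[:300],cv2.resize(t[165:275,200:360],(560,300))[:, :]])
cv2.imwrite('pics/c9.png',c[:,:,::-1])
E
```

```text
clock: 16.05
ee_pos: [504.7, 246.5, 150.9]
tcp_rot: [-0.706, 0.707, 0.029, -0.027]
ft_force: [0.2, 0.8, -0.8]
grip_width: 0.073
[503.21549842 247.16547133 148.61741545] [-0.70565999  0.70735035  0.02895893 -0.02934026]
```

The viewer limit is reached, so the last checks are numeric: keeper angle from the seated pose, and the change at each bystander between the first and last top pictures.

```bash
python3 - <<'E'
from h import *
a=cv2.imread('pics/top0.png').astype(int); b=np.load('t9.npy')[:,:,::-1].astype(int)
for n,(u,v) in dict(bottle=(313,180),eraser=(350,218),tape=(224,184),weight=(318,255)).items():
    s=np.s_[v-14:v+14,u-14:u+14]
    sh,_=cv2.phaseCorrelate(a[s].mean(2),b[s].mean(2)); print(n,np.abs(a[s]-b[s]).mean().round(1),np.round(sh,2))
# jar edges along the lane middle in the wrist picture: peaks of the bar / jar / stop
from scipy.spatial.transform import Rotation as R
c=camera_info('wrist');K=np.array(c['camera_matrix'],float);d=np.array(c['distortion'],float);T=np.array(c['tool_from_camera'])
W=cv2.cvtColor(cv2.imread('pics/wr9.png'),cv2.COLOR_BGR2GRAY); s=monitor.observe()
M=np.eye(4);M[:3,:3]=R.from_quat(np.roll(s['tcp_rot'],-1)).as_matrix();M[:3,3]=s['ee_pos'];I=np.linalg.inv(M@T)
def pw(P): return cv2.projectPoints(np.array(P,float).reshape(-1,1,3),cv2.Rodrigues(I[:3,:3])[0],I[:3,3],K,d)[0].reshape(-1,2)
o=(498.3,232.5);al=1.6305
for q in(1.35,1.45,1.57):
    P=pw(G([(73-60*np.cos(q),52-60*np.sin(q),105)],o,al))[0]; print('peg expected',q,P.round(1))
u,v=P.round().astype(int)
cc=cv2.HoughCircles(cv2.resize(W[v-30:v+30,u-30:u+30],None,fx=4,fy=4),cv2.HOUGH_GRADIENT,1,40,param1=80,param2=15,minRadius=16,maxRadius=50)
print('peg seen',None if cc is None else (cc[0,:3]/4+[u-30,v-30,0]).round(1))
E
```

```text
bottle 4.7 [0.1  0.03]
eraser 4.4 [-0.06  0.  ]
tape 35.6 [-0.39 -0.35]
weight 30.7 [0.27 0.15]
peg expected 1.35 [280.6 168.5]
peg expected 1.45 [283.  156.3]
peg expected 1.57 [284.3 141.1]
peg seen [[281.1 135.9  10.6]]
```

```bash
python3 -c "
from h import *
print(job.job_done())"
```

```text
the job is handed in; nothing more can be done
None
```

I pushed the steel jar up the gutter and over the crest with two slightly open fingertips. It rolled down against the end stop while the keeper was still open. I then pushed the keeper round by its peg onto its hard stop, backed off and handed in at about 16 s of the 54 s allowed.

**Checks that agreed**
- **Jar:** it lay square and against the stop in every wrist view after the push, with the keeper open, about halfway and nearly closed. I did not view it after the final press and retreat.
- **Keeper:** the force rose from about 1 to 8 N in under 1 mm, and the finger position there gives about 1.57 rad. After backing off, the peg was seen 5 pixels from where it should be at 1.57 rad, on the far side from 1.45.
- **Bystanders:** comparing the first and last top pictures, all four shifted by less than 1 pixel (about 2 mm).

**Checks that failed or disagreed**
- The last picture could not be viewed because I had used all 12, so the final checks are numeric only.
- The pixels around the tape and the weight changed more than those around the bottle and eraser. I took this to be the arm and its shadow, but did not confirm it.
- The top and wrist cameras put the gutter about 2 mm apart.
- On my first approach the last joint reached its 3.01 rad limit. I backed it out and used the opposite wrist turn.

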